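# Lock the scope on its test bench and hold the chart at the click stop

### The arm

A 7-joint arm with a two-finger parallel gripper is mounted at the origin on the work surface. World frame = base frame: x ahead of the robot, y to its left, z up, the work surface at z = 0. Lengths are in m, angles in rad, forces in N, time in s.
With the tool pointing down it reaches from about 0.425 to 0.875 m from the base axis. Payload 4.7 kg.
Tool frame: the origin (TCP) lies midway between the tips of the shut fingers; the grasp point (between the pads) lies 19 mm behind it; z points along the fingers, y is the line along which they close (so a half turn about z gives the same grasp; the last joint's range is limited). The gripper opens to 87 mm and grips with 3 to 60 N. Pads are 19 mm wide; open, the fingers measure 117 mm over their backs; the gripper's body (75 mm by 190 mm) begins 51 mm behind the grasp point.
Start: joints at [-1.299, 0.321, -0.07, 1.45, 0.023, 1.371, -0.057], TCP at [0.166, 0.629, 0.223] pointing down, gripper open.
Joint ranges: [-2.86, 2.86], [-0.3, 2.09], [-1.38, 1.24], [0.06, 2.45], [-1.56, 4.7], [0.09, 2.05], [-2.69, 2.69]. Speed limits (rad/s): [2.57, 2.57, 3.14, 3.14, 3.14, 3.14, 3.14].

### API

Orientations are given as a rotation vector (axis times angle).
In Python, from bench import ctrl, imaging, workorder gives the robot as it stands (ctrl), with the cameras (imaging) and the job (workorder).
- The arm moves only by the shell command python3 inch.py 'ROWS' [FORCE]. ROWS is a JSON list of rows, 1 to 20 of them, each an object with the fields d (a list: dx, dy, dz in normalised numbers (1 is 0.6 m)), rz (a turn about the tool's z in fractions of the full range, 1 being pi/2 rad), jaw (the opening from 0.0 (shut) to 1.0 (fully open)); a field left out counts as zero (the opening has to be given); each row is the pose to reach, as a shift and turn from the pose commanded when the command began, along the tool's axes at that moment; what a row does not reach only later rows make up. A row lasts 1/10 s, in which the tool goes at most 0.05 m and 0.15 rad, less where a joint would pass 70% of its speed; a pose out of reach is approached as far as the arm can. The fingers move at their own pace and stop on an object; FORCE is the grip in N (left out, the last holds). Time passes only in rows, so rows that do not move let the fingers close. It prints the time, the measured TCP pose, the force, the opening and the grip force at its end. Shift and turn numbers lie between -1 and 1, and a call with a number outside is refused. Input that does not fit is refused with a message, and nothing moves.
- ctrl.get_state(): the state, without advancing time (a new reading comes with each control period).
- imaging.get_image(name): name is "side" or "top"; returns the picture (420x560x3 uint8, red, green, blue); there is no depth.
- imaging.camera_model(name): a dict with "vertical_fov" (degrees; the focal length in pixels is half the picture's height over the tangent of half this angle, whatever the lens; pixels are square), "cx", "cy" (the principal point, pixels), "k1" (the pictures are not rectified: a ray, as slopes to the right and down, at radius r is drawn at 1 + k1 r^2 times it, then the intrinsics apply), "rvec" (rotation vector, rad) and "tvec" (3), from world to camera coordinates, as OpenCV has them. Camera axes: x right, y down, z forward; pixel columns grow to the right and rows downward; lengths in m; the calibration is good to about 2 mm. A picture is of the moment at which its call begins. camera_model takes no time and is no camera call.
- workorder.close_job(): hands the job in; it is judged then, once.
The state is a dict: "time": time; "joint_positions": joint angles; "qd": joint speeds; "joint_torque": joint torques, N m; "position": TCP position; "tool_rot": TCP orientation; "ft_force": force on the tool from outside, world axes, zero at the start; "torque": the same for the moment, N m; "grip_width": opening from 0.0 (shut) to 1.0 (fully open); "grip_force": force on a finger pad.
Only numpy, scipy, OpenCV 4.12 (cv2) and the standard library are available. Lean on these libraries where they do the work, as an engineer would, in place of code of your own. Each camera call takes 0.05 s, during which the arm holds its last target. There are 200 camera calls.

### The job

Get the laparoscope ready for its test picture: swing the keeper bar shut over its shaft until the bar clicks into the catch. Then take the chart carriage by its knob and slide it along the rail towards the scope until you feel it click into the notch of the blue click stop, without running on past the click, and finish there with the carriage still gripped and held still in the notch. Leave the scope lying in its cradle and the other things on the table where they are.

Things in the scene. Friction and masses are not known exactly. Their poses are not given: they have to be found in the camera images.
- bench: Scope test bench, fixed: dark base plate 150 (x) by 690 (y) by 12 mm. Origin under the plate, on the line of scope and rail, z up; plate x -70 to +80 mm. The scope lies along y above x=0. Steel rail 40 mm wide, top at 32 mm, y -330 to -40. White V-block with keeper at y +60, camera head rest at y +315. Heights: keeper knob 156, hinge and stop pin 124, chart 132, camera head 115 mm.
- keeper (a joint): Keeper bar's angle about its upright hinge, rad. 0 = shut in its notch; grows as it opens (clockwise from above, knob towards bench +y). Starts 0.9 to 1.75, stays where left (about 0.5 N moves the knob). A spring ball under the knob climbs a ridge (about 6 N, crest at 0.065), then drops into the notch; stop at -0.1. Within 0.03 of 0 the ball centres a freed bar.
- keeper_hinge (a point): On the keeper's hinge axis at the bar's underside, 114 mm above the table; bench x +45, y +60 mm. Its x axis points along the bar from the knob to the hinge, z up.
- keeper_knob (a point): On the axis of the keeper bar's upright round orange knob, 85 mm from the hinge axis, 142 mm above the table. Knob 18 mm in diameter, from the bar's top (122 mm above the table) up to 156 mm; its lowest 6 mm are narrower. The flat aluminium bar is 18 mm wide, 8 mm thick and ends 11 mm beyond the knob's axis.
- carriage: Chart carriage on the rail: aluminium block 60 (x) by 104 (y) mm, 33 to 59 mm above the table. Origin at its underside, axes as the bench's; the block reaches 64 mm to -y and 40 mm to +y of it. Slides only along bench y, +y towards the scope; about 1.5 N moves it. A white test chart 74 mm wide, top at 132 mm, stands at y +36 mm. An ear on its +x side carries a spring ball that points down.
- carriage_knob (a point): On the axis of the carriage's upright round orange knob, 44 mm towards -y from the carriage's origin, 95 mm above the table. Diameter 20 mm, from 59 to 109 mm above the table (lowest 16 mm narrower). 68 mm free between knob and chart.
- ball_point (a point): Centre of the spring ball (8 mm) under the carriage's ear, 45 mm towards the bench's +x from the carriage's origin, same y as the origin; 41 mm above the table.
- click_stop: Blue click stop block 28 (x) by 32 (y) by 21 mm, fixed on the base plate 45 mm to the +x side of the rail's centre line, where this scope wants its chart. Origin at the centre of its underside, axes as the bench's. On top two rounded steel ridges across the slide, 5.5 mm either side of the notch; a red mark lies in the notch.
- notch (a point): Where the ball's centre (ball_point) lies when the carriage has clicked in. Sliding to +y the ball meets the first ridge about 11 mm before, takes about 6 N to climb it (crest 5.5 mm before), drops in, and would climb the second ridge (crest 5.5 mm on) as hard; the rail runs on beyond. Within 3 mm the ball centres a free carriage.
- scope: The laparoscope, loose, lying in its cradle: 10 mm steel shaft with its lens at -y, grey camera head at +y, axis 95 mm above the table. Origin at the lens on the axis; its y axis runs back along the shaft. Not to be moved.
- lens_cap: Small blue lens cap, 20 mm wide, 16 mm tall, on the bench's plate. Leave alone.
- adapter: Brass light adapter, 20 mm wide, 26 mm tall, on the bench's plate. Leave alone.
- suture_pad: Red suture pad on a white board, 85 by 140 by 22 mm, behind the bench. Leave alone.
- peg_board: White peg board with black pegs and coloured blocks, 85 by 130 by 50 mm, behind the bench. Leave alone.
- dish: Steel dish, 100 mm wide, 35 mm tall, behind the bench. Leave alone.
- cleaner: White lens cleaner bottle with a blue cap, 40 mm wide, 100 mm tall, behind the bench. Leave alone.
- trocar: White trocar head with an upright steel tube, 44 mm wide, 115 mm tall, standing between robot and bench. Leave alone.
- grasper: Laparoscopic grasper lying on the table beside the rail's end of the bench, 410 mm long, up to 20 mm tall. Leave alone.

How it is judged:
By the outcome, as a careful person would: the job done as asked, in the order asked, and still so for the second after the job is handed in, while the arm keeps its last pose, push and grip.
It also fails if it takes over 58 s, if anything falls off the work surface, if the arm or the gripper's body presses on something with over 40 N, if the wrist force passes 120 N, or if a joint passes its speed limit or range.

## Working session

There is one attempt and no reset: what is moved stays moved. The work goes in short steps, Python scripts to look and compute and a shell command to move; the robot and the scene stay as the last step left them, time stands still between calls to the robot, and variables do not carry over. Pictures are saved under pics/ and viewed, at most 10 in all, crops included, and the job is handed in when it is done.

```bash
ls; mkdir -p pics
python3 - <<'E'
from bench import ctrl, imaging, workorder
import cv2
for n in("side","top"):
    cv2.imwrite(f"pics/{n}0.png",imaging.get_image(n)[:,:,::-1]); print(imaging.camera_model(n))
s=ctrl.get_state();print(s["position"],s["tool_rot"],s["time"],s["grip_width"])
E
```

```text
bench.py
inch.py
pics
{'vertical_fov': 49.95941780251571, 'cx': 279.8894218670253, 'cy': 207.83638005131604, 'k1': -0.0014138958308121102, 'rvec': array([ 2.16994212, -0.3634078 ,  0.18379114]), 'tvec': array([-0.52307647,  0.17255878,  1.21566798])}
{'vertical_fov': 54.62814580172524, 'cx': 277.933521159094, 'cy': 206.89391131808273, 'k1': 0.0007873147823819946, 'rvec': array([ 2.0882517 , -2.12319541,  0.23553391]), 'tvec': array([-0.05780692,  0.5653202 ,  0.98438045])}
[0.16562737 0.62806186 0.22158477] [-4.03682057e-01 -3.11543485e+00  2.57970506e-03] 0.1 1.0019998618932136
```

View pics/side0.png

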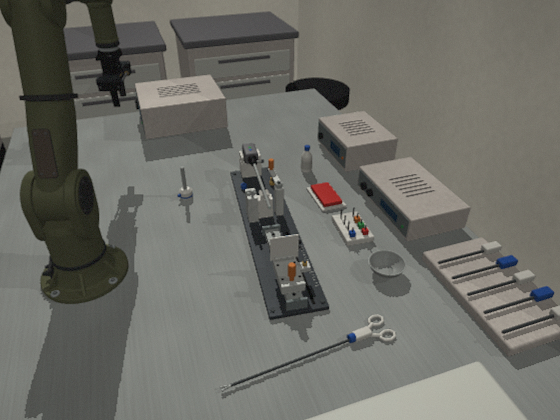

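View pics/top0.png

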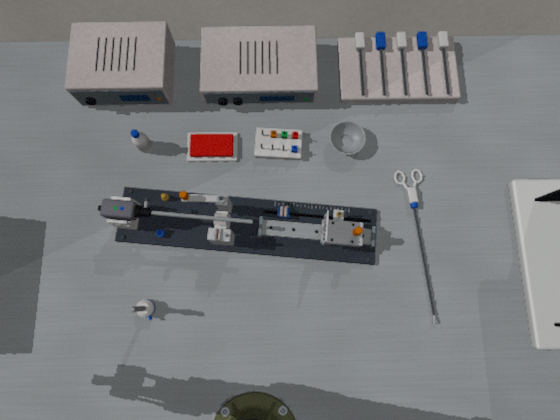

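Side: carriage knob is at (291,270) and keeper knob at (271,163). Top: carriage knob (358,231), keeper knob (183,195), blue stop (284,211), hinge about (222,200). The bench's +y points left in the top view, and the keeper is open at around 1.6 rad.

```bash
cat > h.py <<'E'
import cv2,numpy as np
from bench import ctrl, imaging, workorder
def cam(n):
    m=imaging.camera_model(n);f=210/np.tan(np.radians(m["vertical_fov"]/2))
    return np.array([[f,0,m["cx"]],[0,f,m["cy"]],[0,0,1]]),np.array([m["k1"],0,0,0,0]),cv2.Rodrigues(m["rvec"])[0],m["tvec"]
def ray(n,p):
    K,d,R,t=cam(n);u=cv2.undistortPoints(np.array([[p]],float),K,d)[0,0]
    return -R.T@t,R.T@np.array([*u,1])
def plane(n,p,z):
    o,d=ray(n,p);return o+d*(z-o[2])/d[2]
def tri(ps,pt):
    o1,d1=ray("side",ps);o2,d2=ray("top",pt)
    s=np.linalg.lstsq(np.c_[d1,-d2],o2-o1,rcond=None)[0]
    a,b=o1+s[0]*d1,o2+s[1]*d2;return (a+b)/2,np.linalg.norm(a-b)
def blobs(im,lo,hi,amin=6):
    m=cv2.inRange(cv2.cvtColor(im,cv2.COLOR_RGB2HSV),lo,hi)
    n,_,st,c=cv2.connectedComponentsWithStats(m)
    return [(c[i].round(1).tolist(),st[i].tolist()) for i in range(1,n) if st[i,4]>=amin]
def proj(n,P):
    K,d,R,t=cam(n);return cv2.projectPoints(np.array([P],float),R,t,K,d)[0].ravel()
E
python3 - <<'E'
from h import *
for n in("side","top"):
    im=cv2.imread(f"pics/{n}0.png")[:,:,::-1].copy()
    print(n,"orange",blobs(im,(6,150,90),(17,255,255)))
    print(n,"blue",blobs(im,(105,150,50),(125,255,255)))
s=cv2.imread("pics/side0.png")[140:320,220:350];cv2.imwrite("pics/sc.png",cv2.resize(s,None,fx=3.3,fy=3.3,interpolation=2))
t=cv2.imread("pics/top0.png")[175:275,95:390];cv2.imwrite("pics/tc.png",cv2.resize(t,None,fx=2.7,fy=2.7,interpolation=2))
E
```

```text
side orange [([270.7, 163.6], [269, 159, 4, 11, 34]), ([356.8, 218.0], [354, 216, 6, 5, 18]), ([291.4, 270.4], [288, 263, 8, 18, 95])]
side blue [([306.6, 147.5], [305, 146, 5, 4, 17]), ([243.8, 185.7], [241, 183, 6, 7, 29]), ([352.0, 233.2], [350, 230, 5, 7, 29]), ([506.7, 261.6], [497, 256, 20, 13, 170]), ([542.0, 293.4], [531, 287, 23, 14, 214]), ([351.4, 337.5], [348, 334, 8, 9, 49])]
top orange [([273.0, 133.8], [271, 131, 5, 7, 28]), ([182.7, 194.4], [179, 191, 8, 9, 47]), ([357.1, 230.9], [353, 227, 9, 9, 61])]
top blue [([380.2, 40.3], [376, 32, 10, 18, 154]), ([421.7, 39.9], [417, 32, 11, 17, 154]), ([134.4, 133.4], [131, 130, 8, 8, 48]), ([294.0, 148.5], [292, 146, 5, 6, 30]), ([413.9, 205.0], [411, 202, 7, 6, 33]), ([121.3, 208.1], [120, 207, 4, 3, 9]), ([278.0, 211.1], [277, 206, 3, 11, 24]), ([288.0, 213.1], [284, 208, 7, 10, 23]), ([160.0, 232.5], [156, 229, 9, 8, 62]), ([149.9, 317.3], [149, 316, 3, 4, 9])]
```

View pics/sc.png

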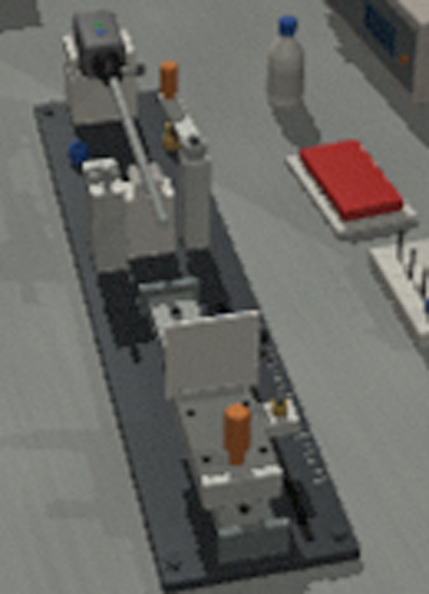

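View pics/tc.png

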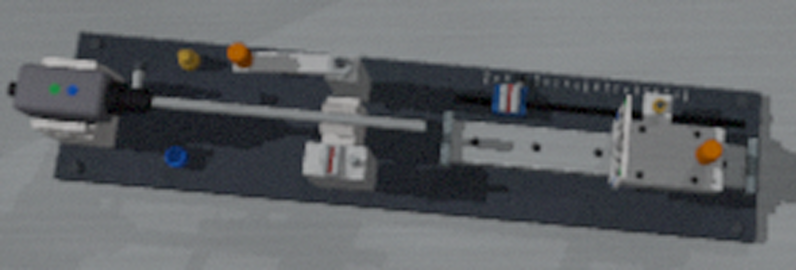

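The crops show the keeper open along +y beside the adapter, with the hinge at about (222,199) in the top view. The click stop is at crop (509,97), with a red mark between its ridges. The ear's brass ball housing is at crop (659,105).

Run:
```python
from h import *
np.set_printoptions(precision=4,suppress=True)
c=lambda x,y:(95+(x+.5)/2.7-.5,175+(y+.5)/2.7-.5)
cs=lambda x,y:(220+(x+.5)/3.3-.5,140+(y+.5)/3.3-.5)
P=[plane("top",c(*p),.012) for p in((82,33),(762,93),(755,240),(57,178))]
for p in P:print(p)
a=[P[0]-P[1],P[3]-P[2]]
for v in a:print(np.linalg.norm(v),np.arctan2(-v[0],v[1]))
k=tri((270.7,163.6),(182.7,194.4));print("keeper",k)
q=tri((291.4,270.4),(357.1,230.9));print("carr",q)
print("hinge tri",tri(cs(191,143),c(344,66)),plane("top",c(344,66),.124))
yaw=np.mean([np.arctan2(-v[0],v[1]) for v in a]);Y=np.array([-np.sin(yaw),np.cos(yaw),0]);X=np.array([np.cos(yaw),np.sin(yaw),0])
ear=tri(cs(281,408),c(659,105));print("ear",ear)
im=cv2.imread("pics/top0.png")[:,:,::-1].copy()
sub=im[200:222,270:300];print("red",[b for l,h in(((0,120,60),(8,255,255)),((170,120,60),(180,255,255))) for b in blobs(sub,l,h,2)])
for z in(.033,.021):print("stop",z,plane("top",c(509,97),z))
st=plane("top",c(509,97),.031)
print("yaw",yaw,"knob->bench from ctr",[( (k[0]-np.mean(P,0))@X,(k[0]-np.mean(P,0))@Y)])
m=np.mean(P,0);o=m-X*.005;print("benchorigin",o)
for n,p in(("stop",st),("carr",q[0]),("ear",ear[0]),("keep",k[0]),("hinge",plane("top",c(344,66),.124))):print(n,(p-o)@X,(p-o)@Y)
```

```text
[0.6385 0.3493 0.012 ]
[ 0.565  -0.3344  0.012 ]
[ 0.4192 -0.3174  0.012 ]
[0.4911 0.3641 0.012 ]
0.6876004610543507 -0.10704735961290444
0.6853015210341739 -0.10505723393077358
keeper (array([0.5803, 0.1616, 0.1374]), np.float64(0.003552048182776256))
carr (array([ 0.4936, -0.2621,  0.0879]), np.float64(0.0016641996004203635))
hinge tri (array([0.5709, 0.0687, 0.1233]), np.float64(0.0027272175729613646)) [0.5721 0.0684 0.124 ]
ear (array([ 0.5441, -0.223 ,  0.0616]), np.float64(0.00046516424309171403))
red []
stop 0.033 [ 0.5606 -0.0811  0.033 ]
stop 0.021 [ 0.5632 -0.0813  0.021 ]
yaw -0.10605229677183901 knob->bench from ctr [(np.float64(0.03601698249717669), np.float64(0.15088233186532224))]
benchorigin [0.5235 0.0159 0.012 ]
stop 0.047612807695404484 -0.09250662292159784
carr -0.00032318172621360864 -0.2796058102672708
ear 0.045791302014098506 -0.2354225138094834
keep 0.04101698249717674 0.15088233186532224
hinge 0.0427735655807959 0.057372427746792555
```

```bash
cat >> h.py <<'E'
yaw=-0.106;X=np.array([np.cos(yaw),np.sin(yaw),0]);Y=np.array([-np.sin(yaw),np.cos(yaw),0])
np.set_printoptions(precision=4,suppress=True)
def off(P):
    s=ctrl.get_state();return cv2.Rodrigues(np.array(s["tool_rot"]))[0].T@(np.array(P)-s["position"])
E
python3 - <<'E'
from h import *
a=plane("top",(182.7,194.4),.150);b=plane("side",(270.7,163.6),.142);print("knob",a,b)
c1=plane("top",(357.1,230.9),.102);c2=plane("side",(291.4,270.4),.087);print("carr",c1,c2)
H=np.array([.5722,.0697,0]);print(np.linalg.norm((a-H)[:2]),np.linalg.norm((b-H)[:2]))
s=ctrl.get_state();print(cv2.Rodrigues(np.array(s["tool_rot"]))[0])
print(off([*((a+b)/2)[:2],.2]))
E
```

```text
knob [0.5788 0.1584 0.15  ] [0.576  0.1538 0.142 ]
carr [ 0.4921 -0.2594  0.102 ] [ 0.493  -0.2612  0.087 ]
0.08895183409693194 0.08416228638202415
[[-0.967   0.2549 -0.0003]
 [ 0.2549  0.967  -0.0016]
 [-0.0001 -0.0016 -1.    ]]
[-0.5184 -0.3514  0.0222]
```

The manual's scale: shifts go in shares of 0.6 m and turns go in shares of pi/2 rad. Converting my numbers, -0.518 m / 0.6 = -0.8633, -0.351 m / 0.6 = -0.585, -0.15 rad / 1.5708 = -0.0955.

```bash
python3 inch.py '[{"d":[-0.8633,-0.585,0.0167],"rz":-0.0955,"jaw":1},{"d":[-0.8633,-0.585,0.0167],"rz":-0.0955,"jaw":1},{"d":[-0.8633,-0.585,0.0167],"rz":-0.0955,"jaw":1},{"d":[-0.8633,-0.585,0.0167],"rz":-0.0955,"jaw":1},{"d":[-0.8633,-0.585,0.0167],"rz":-0.0955,"jaw":1},{"d":[-0.8633,-0.585,0.0167],"rz":-0.0955,"jaw":1},{"d":[-0.8633,-0.585,0.0167],"rz":-0.0955,"jaw":1},{"d":[-0.8633,-0.585,0.0167],"rz":-0.0955,"jaw":1},{"d":[-0.8633,-0.585,0.0167],"rz":-0.0955,"jaw":1},{"d":[-0.8633,-0.585,0.0167],"rz":-0.0955,"jaw":1},{"d":[-0.8633,-0.585,0.0167],"rz":-0.0955,"jaw":1},{"d":[-0.8633,-0.585,0.0167],"rz":-0.0955,"jaw":1},{"d":[-0.8633,-0.585,0.0167],"rz":-0.0955,"jaw":1},{"d":[-0.8633,-0.585,0.0167],"rz":-0.0955,"jaw":1},{"d":[-0.8633,-0.585,0.0333],"rz":-0.0955,"jaw":0.6},{"d":[-0.8633,-0.585,0.0333],"rz":-0.0955,"jaw":0.6},{"d":[-0.8633,-0.585,0.0333],"rz":-0.0955,"jaw":0.6},{"d":[-0.8633,-0.585,0.0333],"rz":-0.0955,"jaw":0.6}]' 10
python3 - <<'E'
from h import *
print(off([.5775,.1555,.129]), ctrl.get_state()["tool_rot"])
for n in("side","top"):cv2.imwrite(f"pics/{n}1.png",imaging.get_image(n)[:,:,::-1])
s=cv2.imread("pics/side1.png")[120:240,200:340];t=cv2.imread("pics/top1.png")[150:270,120:260]
cv2.imwrite("pics/c1.png",np.hstack([cv2.resize(x,(400,343),interpolation=2) for x in(s,t)]))
E
```

```text
time: 1.9
position: [0.5765, 0.1585, 0.2026]
tool_rot: [-0.166, -3.137, -0.001]
ft_force: [0.3, -0.1, -0.1]
grip_width: 0.721
grip_force: 0.0
[-0.0013 -0.0029  0.0736] [-0.1655 -3.1371 -0.0008]
```

View pics/c1.png

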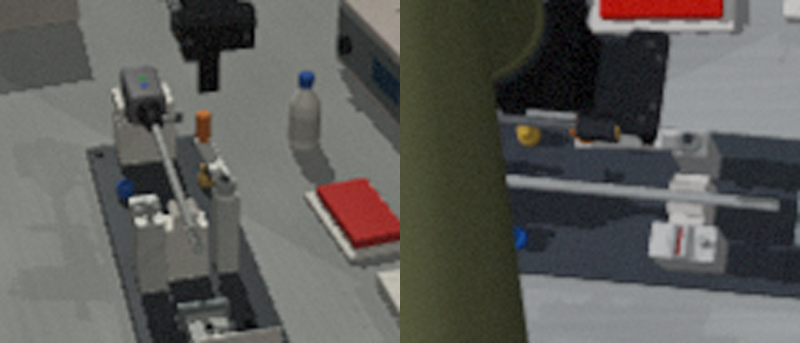

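The gripper hangs right above the keeper knob (side crop knob at (203,125), finger at (208,75)), so I can descend and close.

Converted, 0.073 m / 0.6 = 0.1217, -0.003 m / 0.6 = -0.005.

```bash
python3 inch.py '[{"d":[-0.0017,-0.005,0.05],"jaw":0.6},{"d":[-0.0017,-0.005,0.0833],"jaw":0.6},{"d":[-0.0017,-0.005,0.1083],"jaw":0.6},{"d":[-0.0017,-0.005,0.1217],"jaw":0.6},{"d":[-0.0017,-0.005,0.1217],"jaw":0.6},{"d":[-0.0017,-0.005,0.1217],"jaw":0},{"d":[-0.0017,-0.005,0.1217],"jaw":0},{"d":[-0.0017,-0.005,0.1217],"jaw":0},{"d":[-0.0017,-0.005,0.1217],"jaw":0},{"d":[-0.0017,-0.005,0.1217],"jaw":0},{"d":[-0.0017,-0.005,0.1217],"jaw":0},{"d":[-0.0017,-0.005,0.1217],"jaw":0}]' 10
python3 - <<'E'
from h import *
for n in("side",):
  im=imaging.get_image(n);cv2.imwrite("pics/side2.png",im[:,:,::-1]);print(blobs(im,(6,150,90),(17,255,255)))
E
```

```text
time: 3.2
position: [0.578, 0.1577, 0.1301]
tool_rot: [0.165, 3.136, 0.007]
ft_force: [0.4, 5.4, -0.8]
grip_width: 0.202
grip_force: 10.0
[([356.8, 218.6], [354, 216, 6, 7, 23]), ([291.5, 270.7], [289, 263, 7, 18, 96])]
```

Converted, 0.0785 m / 0.6 = 0.1308, -0.0695 m / 0.6 = -0.1158.

```bash
python3 inch.py '[{"d":[0,0.0042,0],"jaw":0},{"d":[0.015,0.0025,0],"jaw":0},{"d":[0.0283,0,0],"jaw":0},{"d":[0.0417,-0.005,0],"jaw":0},{"d":[0.055,-0.0108,0],"jaw":0},{"d":[0.0675,-0.0183,0],"jaw":0},{"d":[0.0792,-0.0258,0],"jaw":0},{"d":[0.0892,-0.035,0],"jaw":0},{"d":[0.0992,-0.0458,0],"jaw":0},{"d":[0.1075,-0.0567,0],"jaw":0},{"d":[0.115,-0.0692,0],"jaw":0},{"d":[0.1217,-0.0817,0],"jaw":0},{"d":[0.1258,-0.095,0],"jaw":0},{"d":[0.13,-0.1092,0],"jaw":0},{"d":[0.1308,-0.1158,0],"jaw":0},{"d":[0.1308,-0.1158,0],"jaw":0},{"d":[0.1308,-0.1158,0],"jaw":0}]' 10
python3 - <<'E'
from h import *
p=ctrl.get_state()["position"];H=np.array([.5745,.0725,0]);d=p-H;print(-(d@X),d@Y,np.arctan2(d@Y,-(d@X)))
for n in("side","top"):
  im=imaging.get_image(n);cv2.imwrite(f"pics/{n}3.png",im[:,:,::-1]);print(blobs(im,(6,150,90),(17,255,255)))
s=cv2.imread("pics/side3.png")[120:240,200:340];t=cv2.imread("pics/top3.png")[150:270,120:260]
cv2.imwrite("pics/c3.png",np.hstack([cv2.resize(x,(400,343),interpolation=2) for x in(s,t)]))
E
```

```text
time: 4.95
position: [0.4907, 0.0927, 0.1296]
tool_rot: [-0.17, -3.134, 0.001]
ft_force: [-6.1, 2.3, 7.4]
grip_width: 0.201
grip_force: 10.2
0.08550033470236189 0.011184548271050577 0.13007432879891825
[([356.7, 218.8], [354, 216, 6, 7, 25]), ([291.5, 270.6], [289, 263, 7, 18, 97])]
[([159.0, 98.5], [158, 98, 3, 2, 6]), ([273.0, 133.9], [271, 131, 5, 7, 30]), ([357.1, 230.8], [353, 227, 9, 9, 60])]
```

View pics/c3.png

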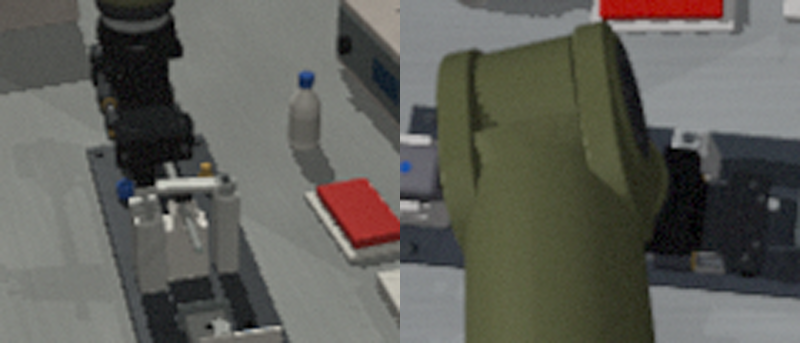

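The bar is nearly across the shaft (side crop, bar from (160,186) to (225,182)), at about 0.13 rad. Next I press on slowly over the ridge, relieving the sideways and vertical strain as I go.

```bash
cat > r.py <<'E'
from h import *
s=ctrl.get_state();p=s["position"];H=np.array([.5745,.0725,0]);d=p-H;print(s["time"],-(d@X),d@Y,np.arctan2(d@Y,-(d@X)),"f bench",s["ft_force"]@X,s["ft_force"]@Y,s["ft_force"][2])
E
python3 inch.py '[{"d":[0.0033,0,-0.0033],"jaw":0},{"d":[0.0033,-0.0025,-0.0033],"jaw":0},{"d":[0.0033,-0.005,-0.0033],"jaw":0},{"d":[0.0033,-0.0075,-0.0033],"jaw":0},{"d":[0.0033,-0.01,-0.0033],"jaw":0},{"d":[0.0033,-0.01,-0.0033],"jaw":0}]' 12; python3 r.py
python3 inch.py '[{"d":[0,-0.0017,0],"jaw":0},{"d":[0,-0.0033,0],"jaw":0},{"d":[0,-0.0033,0],"jaw":0}]' ; python3 r.py;python3 inch.py '[{"d":[0,-0.0017,0],"jaw":0},{"d":[0,-0.0033,0],"jaw":0},{"d":[0,-0.0033,0],"jaw":0}]' ; python3 r.py
```

```text
time: 5.65
position: [0.4898, 0.0897, 0.1303]
tool_rot: [0.167, 3.136, 0.004]
ft_force: [3.3, 7.2, -8.4]
grip_width: 0.205
grip_force: 12.0
5.65 0.08607815902206944 0.008137916540178279 0.094260846846014 f bench 2.5122808106775345 7.483225719739911 -8.374346285572818
time: 5.95
position: [0.4888, 0.0864, 0.1302]
tool_rot: [-0.168, -3.136, -0.001]
ft_force: [1.1, 4.7, -5.7]
grip_width: 0.198
grip_force: 12.0
5.95 0.08664339411474055 0.00475434703266123 0.05481761076858101 f bench 0.6342498133519126 4.794575123131514 -5.662818779509346
time: 6.25
position: [0.4881, 0.0824, 0.1303]
tool_rot: [-0.17, -3.134, 0.003]
ft_force: [-0.5, 0.8, -9.8]
grip_width: 0.205
grip_force: 12.0
6.25 0.08699223989658089 0.0007222190214681326 0.008301917849559857 f bench -0.5593978050511579 0.7886667676797771 -9.807290723494235
```

Converted, 0.002 m / 0.6 = 0.0033, -0.0005 m / 0.6 = -0.0008.

```bash
python3 inch.py '[{"d":[0,-0.0008,0.0017],"jaw":0},{"d":[0,-0.0017,0.0033],"jaw":0},{"d":[0,-0.0017,0.0033],"jaw":0}]' ; python3 r.py
```

```text
time: 6.55
position: [0.4882, 0.0825, 0.1301]
tool_rot: [-0.17, -3.135, -0.0]
ft_force: [-6.5, 1.3, -0.3]
grip_width: 0.206
grip_force: 12.0
6.55 0.08688675236244447 0.0007827567696650057 0.009008687435248162 f bench -6.561324394499173 0.5773534397372903 -0.2697042353531949
```

Converted, -0.34 m / 0.6 = -0.5667, -0.33 m / 0.6 = -0.55.

```bash
python3 inch.py '[{"jaw":0.5},{"jaw":0.5},{"jaw":0.5},{"jaw":0.5},{"jaw":0.5},{"d":[0,0,-0.0333],"jaw":0.5},{"d":[0,0,-0.0833],"jaw":0.5},{"d":[0,0,-0.15],"jaw":0.5},{"d":[0,-0.0833,-0.15],"jaw":0.5},{"d":[0,-0.1667,-0.15],"jaw":0.5},{"d":[0,-0.25,-0.15],"jaw":0.5},{"d":[0,-0.3333,-0.15],"jaw":0.5},{"d":[0,-0.4167,-0.15],"jaw":0.5},{"d":[0,-0.5,-0.15],"jaw":0.5},{"d":[0,-0.55,-0.15],"jaw":0.5},{"d":[0,-0.5667,-0.15],"jaw":0.5},{"d":[0,-0.5667,-0.15],"jaw":0.5}]'
python3 - <<'E'
from h import *
for n in("side","top"):
  im=imaging.get_image(n);cv2.imwrite(f"pics/{n}4.png",im[:,:,::-1]);print(blobs(im,(6,150,90),(17,255,255)))
H=np.array([.5745,.0725,.15])
for a in(0,.065,.1):print(a,proj("top",H+.085*(-X*np.cos(a)+Y*np.sin(a))),proj("side",H+[0,0,-.008]+.085*(-X*np.cos(a)+Y*np.sin(a))))
s=cv2.imread("pics/side4.png")[130:250,210:350];t=cv2.imread("pics/top4.png")[160:280,150:290]
cv2.imwrite("pics/c4.png",np.hstack([cv2.resize(x,(400,343),interpolation=2) for x in(s,t)]))
print(off([.4925,-.2605,.095]))
E
```

```text
time: 8.25
position: [0.4521, -0.2566, 0.2195]
tool_rot: [-0.174, -3.137, 0.0]
ft_force: [0.6, 0.6, -0.6]
grip_width: 0.497
grip_force: 0.0
[([248.6, 180.2], [248, 176, 2, 10, 15]), ([356.6, 219.0], [354, 217, 6, 6, 25]), ([291.5, 270.7], [288, 263, 8, 18, 100])]
[([159.0, 98.5], [158, 98, 3, 2, 6]), ([273.0, 133.9], [271, 131, 5, 7, 30]), ([214.6, 231.1], [211, 227, 8, 9, 49])]
0 [214.507  230.8976] [250.4692 180.1563]
0.065 [212.1573 230.6118] [250.2083 179.1747]
0.1 [210.9039 230.3953] [250.1186 178.6443]
[-0.0399 -0.0028  0.1243]
```

View pics/c4.png

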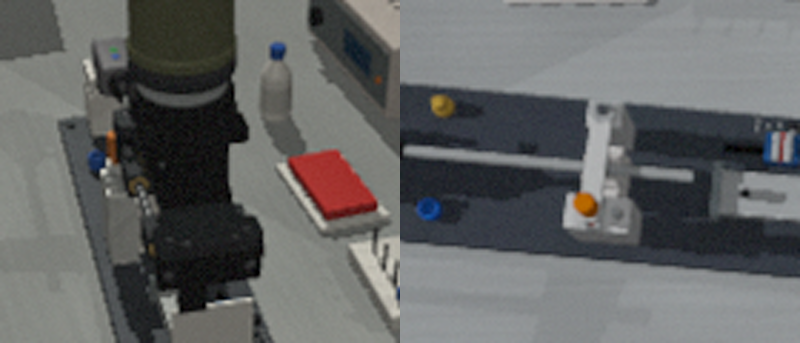

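The keeper knob is at (214.6,231.1) in the top view. The prediction for angle 0 was (214.5,230.9), so the bar is shut and freely seated. Now the carriage knob.

Converted, 0.138 m / 0.6 = 0.23, -0.04 m / 0.6 = -0.0667.

```bash
python3 inch.py '[{"d":[-0.0667,-0.005,0],"jaw":0.5},{"d":[-0.0667,-0.005,0.05],"jaw":0.5},{"d":[-0.0667,-0.005,0.1167],"jaw":0.5},{"d":[-0.0667,-0.005,0.1667],"jaw":0.5},{"d":[-0.0667,-0.005,0.2083],"jaw":0.5},{"d":[-0.0667,-0.005,0.23],"jaw":0.5},{"d":[-0.0667,-0.005,0.23],"jaw":0.5},{"d":[-0.0667,-0.005,0.23],"jaw":0},{"d":[-0.0667,-0.005,0.23],"jaw":0},{"d":[-0.0667,-0.005,0.23],"jaw":0},{"d":[-0.0667,-0.005,0.23],"jaw":0},{"d":[-0.0667,-0.005,0.23],"jaw":0},{"d":[-0.0667,-0.005,0.23],"jaw":0}]' 20
python3 - <<'E'
from h import *
s=ctrl.get_state();o=np.array([.5235,.0159,0])
im=imaging.get_image("top");cv2.imwrite("pics/top5.png",im[:,:,::-1])
p=s["position"]
# stop: blue halves around the ridges, on plane
st=blobs(cv2.imread("pics/top4.png")[:,:,::-1].copy(),(105,150,50),(125,255,255));print([b for b in st if 265<b[0][0]<300])
N=plane("top",(283.3,211.),.031);print("bench y knob",(p-o)@Y,"N",(N-o)@Y,"go",(N-p)@Y-.044)
E
```

```text
time: 9.65
position: [0.4928, -0.2626, 0.0825]
tool_rot: [0.169, 3.135, 0.001]
ft_force: [-0.7, 1.7, 6.0]
grip_width: 0.223
grip_force: 20.0
[([294.0, 148.5], [292, 146, 5, 6, 30]), ([278.2, 212.2], [277, 206, 5, 12, 29]), ([288.2, 212.8], [286, 208, 4, 11, 21])]
bench y knob -0.28022026514262166 N -0.09282893393580635 go 0.1433913312068153
```

Converted, 0.122 m / 0.6 = 0.2033, 0.12 m / 0.6 = 0.2.

```bash
python3 inch.py '[{"d":[0,0.0083,0],"jaw":0},{"d":[0,0.025,0],"jaw":0},{"d":[0,0.05,0],"jaw":0},{"d":[0,0.075,0],"jaw":0},{"d":[0,0.1,0],"jaw":0},{"d":[0,0.125,0],"jaw":0},{"d":[0,0.15,0],"jaw":0},{"d":[0,0.1667,0],"jaw":0},{"d":[0,0.1833,0],"jaw":0},{"d":[0,0.1933,0],"jaw":0},{"d":[0,0.2,0],"jaw":0},{"d":[0,0.2033,0],"jaw":0},{"d":[0,0.2033,0],"jaw":0},{"d":[0,0.2033,0],"jaw":0}]' 25
python3 - <<'E'
from h import *
s=ctrl.get_state();o=np.array([.5235,.0159,0]);p=s["position"];d=p-o;print("bench",d@X,d@Y,"f",s["ft_force"]@X,s["ft_force"]@Y)
im=imaging.get_image("top");cv2.imwrite("pics/top6.png",im[:,:,::-1])
cv2.imwrite("pics/c6.png",cv2.resize(im[180:270,250:370,::-1],None,fx=5,fy=5,interpolation=2))
E
```

```text
time: 11.1
position: [0.5059, -0.1406, 0.0825]
tool_rot: [0.168, 3.136, 0.001]
ft_force: [-0.9, 0.5, 7.3]
grip_width: 0.223
grip_force: 25.0
bench -0.0009834915395680796 -0.15747480796473853 f -0.9893021639369564 0.3634592726049511
```

View pics/c6.png

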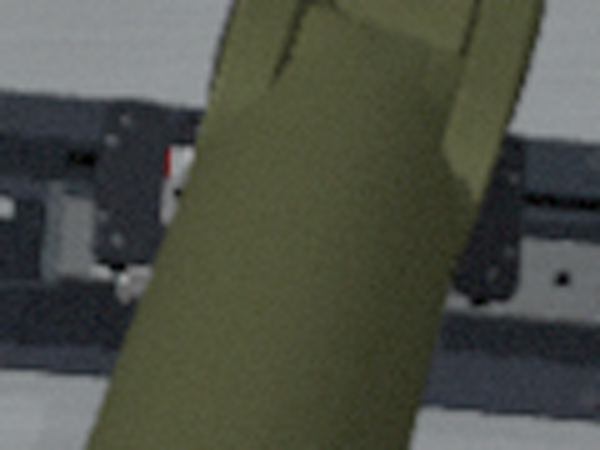

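The arm hides the ear, with only the stop's red and white edge visible near crop (175,165). From here I go by feel.

```bash
cat > q.py <<'E'
from h import *
s=ctrl.get_state();d=s["position"]-np.array([.5235,.0159,0]);print("Y mm",round(1e3*(d@Y),2),"fY",round(float(s["ft_force"]@Y),2))
E
(python3 inch.py '[{"d":[0,0.0033,0],"jaw":0},{"d":[0,0.0067,0],"jaw":0},{"d":[0,0.01,0],"jaw":0},{"d":[0,0.0133,0],"jaw":0},{"d":[0,0.0133,0],"jaw":0}]'; python3 q.py
python3 inch.py '[{"d":[0,0.0017,0],"jaw":0},{"d":[0,0.0033,0],"jaw":0},{"d":[0,0.0033,0],"jaw":0}]'; python3 q.py
python3 inch.py '[{"d":[0,0.0017,0],"jaw":0},{"d":[0,0.0033,0],"jaw":0},{"d":[0,0.0033,0],"jaw":0}]'; python3 q.py
python3 inch.py '[{"d":[0,0.0017,0],"jaw":0},{"d":[0,0.0033,0],"jaw":0},{"d":[0,0.0033,0],"jaw":0}]'; python3 q.py) | grep Y
```

```text
Y mm -149.77 fY -0.92
Y mm -148.06 fY -0.68
Y mm -147.02 fY -3.34
Y mm -146.53 fY -5.14
```

```bash
(python3 inch.py '[{"d":[0,0.0017,0],"jaw":0},{"d":[0,0.0017,0],"jaw":0}]'; python3 q.py
python3 inch.py '[{"d":[0,0.0017,0],"jaw":0},{"d":[0,0.0017,0],"jaw":0}]'; python3 q.py
python3 inch.py '[{"d":[0,0.0017,0],"jaw":0},{"d":[0,0.0017,0],"jaw":0}]'; python3 q.py
python3 inch.py '[{"d":[0,0.0017,0],"jaw":0},{"d":[0,0.0017,0],"jaw":0}]'; python3 q.py) | grep Y
```

```text
Y mm -146.42 fY -8.61
Y mm -146.26 fY -9.55
Y mm -145.47 fY -9.43
Y mm -145.18 fY -10.95
```

Converted, 0.001 m / 0.6 = 0.0017.

```bash
(python3 inch.py '[{"d":[0,0.0017,0],"jaw":0},{"d":[0,0.0017,0],"jaw":0}]'; python3 q.py
python3 inch.py '[{"d":[0,0.0008,0],"jaw":0},{"d":[0,0.0017,0],"jaw":0}]'; python3 q.py
python3 inch.py '[{"d":[0,0.0008,0],"jaw":0},{"d":[0,0.0017,0],"jaw":0},{"d":[0,0.0017,0],"jaw":0}]'; python3 q.py) | grep Y
python3 - <<'E'
from h import *
im=imaging.get_image("side");cv2.imwrite("pics/s7.png",cv2.resize(im[140:310,215:345,::-1],None,fx=3.4,fy=3.4,interpolation=2))
print(ctrl.get_state()["ft_force"],ctrl.get_state()["torque"],ctrl.get_state()["position"])
E
```

```text
Y mm -142.87 fY -8.07
Y mm -139.47 fY -2.22
Y mm -137.08 fY -0.73
[ 0.5451 -0.5824  7.8808] [-0.1833  0.0762  0.0226] [ 0.508  -0.1203  0.0825]
```

View pics/s7.png

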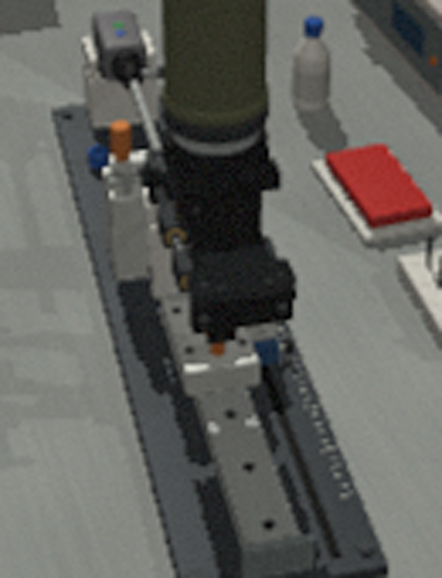

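The carriage has gone over the first ridge: the force dropped from 11 N to about 0 at Y -137.1, where the notch was expected near -136.7. The ear sits at the blue stop (crop (266,348)). Next I let it settle and check.

Converted, 0.0005 m / 0.6 = 0.0008.

```bash
(python3 inch.py '[{"jaw":0},{"jaw":0},{"jaw":0}]'; python3 q.py
python3 inch.py '[{"d":[0,0.0008,0],"jaw":0},{"d":[0,0.0008,0],"jaw":0},{"d":[0,0.0008,0],"jaw":0}]'; python3 q.py
python3 inch.py '[{"d":[0,0.0008,0],"jaw":0},{"d":[0,0.0008,0],"jaw":0},{"d":[0,0.0008,0],"jaw":0}]'; python3 q.py) | grep Y
```

```text
Y mm -137.08 fY -0.19
Y mm -136.66 fY -1.27
Y mm -136.36 fY -1.5
```

```bash
python3 inch.py '[{"jaw":0},{"jaw":0},{"jaw":0},{"jaw":0},{"jaw":0},{"jaw":0}]' 25; python3 q.py
python3 - <<'E'
from h import *
im=imaging.get_image("top");print([b for b in blobs(im,(6,150,90),(17,255,255)) if b[0][1]>200])
print(workorder.close_job())
E
```

```text
time: 15.6
position: [0.5081, -0.1196, 0.0825]
tool_rot: [0.169, 3.135, -0.001]
ft_force: [0.0, -1.4, 8.3]
grip_width: 0.22
grip_force: 25.0
Y mm -136.36 fY -1.36
[([214.5, 231.2], [211, 227, 8, 9, 52])]
the job is handed in; nothing more can be done
None
```

The job is handed in at 15.6 s. The keeper bar is shut in its catch, and the chart carriage is still gripped and held still at the click stop's notch, within about 1 mm by vision and feel.

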